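# Change the paper-punch head and lock it with the slide

## Task

The paper punch still carries its square-cap head, held down by the lock slide, and the next customer needs the round one. Slide the lock grip all the way to its release stop, lift the square-cap head off and set it down flat in the empty bay of the wooden head tray, seat the round-cap head flat on the deck over the two pegs, and slide the lock grip fully home to its other stop. Set the heads down rather than dropping them, leave the slot-cap head in its bay, and do not knock over or shift the things standing around.

Things in the scene. Friction and masses are not known exactly. Their poses are not given: they have to be found in the camera images.
- punch: Fixed grey base of the paper punch, 140 (x) x 170 (y) mm, dark steel deck 26 mm above its origin (centre of its underside, on the table). At yaw 0 its x points away from the robot, y to the left. It may stand right or left of the tray. Head seat and lock: see punch_seat, lock_slide.
- punch_seat (a point): Centre of the head seat, on the deck 10 mm ahead (+x) of the base's centre; axes as the punch. Fixed pegs at y = +36 and -36 mm: 8 mm thick up to 3 mm above the deck, tapering to a 3 mm tip at 14 mm. A seated head's origin is at this point, its y along the punch's y (either way round).
- lock_slide (a joint): Lock slide travel (m): 0 = release stop, grip at the left (punch +y); 0.034 = locked stop, grip at the right (-y). About 3 N friction, stays where left. Its four hook tabs (16 mm wide, top 12.7 mm over the deck) before and behind the seat reach 6 mm over the foot's long edges unless within 3 mm of release. A head not fully down blocks it.
- lock_tabs (a point): On the lock slide, midway between its front and rear inner hook tabs, at deck height; axes as the punch. The tabs stand 34 mm before and behind it (and again 58 mm to the left, +y). At release this point is the seat's centre: the inner tabs then stand in the foot's notches, the outer ones beside its left end, 2 to 3 mm play.
- lock_grip (a point): Top centre of the lock slide's upright black ribbed grip: 14 mm thick along punch y, 22 mm along x, 24 mm high, on the slide's flat plate (plate top 4 mm, grip top 28 mm above the deck, 54 mm above the table). It lies 49 mm before (-x) the base's centre, at punch y = +17 mm less the joint value. Axes as the punch.
- square_head: Loose punch head, 0.11 to 0.22 kg: steel foot 60 (x) x 96 (y) x 8 mm with 11 mm through holes at y = +36, -36 and a 22 mm wide, 8 mm deep notch amid each long edge; white body 40 (x) x 56 (y) mm up to z = 26; black square cap 36 x 36 mm, z = 28 to 52. Origin: centre of the foot's underside; half a turn is the same. Starts locked on the punch.
- round_head: Loose punch head, the same foot, body and height as the square-cap head, but its black cap (z = 28 to 52) is round, 38 mm in diameter. Origin: centre of the foot's underside; half a turn about z is the same. Starts in a bay of the tray, its y along the tray's x.
- slot_head: Loose punch head, the same foot, body and height as the square-cap head, but its black cap (z = 28 to 52) is oblong with round ends, 24 (x) x 56 (y) mm. Origin: centre of the foot's underside. Lies in a bay of the tray, its y along the tray's x; it stays there.
- head_tray: Fixed light-wood tray, 112 (x) x 220 (y) mm, origin at the centre of its underside. Three bays along y, floor 4 mm up, outer walls to 16 mm, dividers to 13 mm, 4 mm thick. A bay is 104 (x) x 68 (y) mm inside: 4 mm play round a foot laid with its long side along the tray's x. Two bays hold the round-cap and slot-cap heads, in either order.
- bay_left (a point): Centre of the floor of the tray's left (+y) bay, 72 mm from the middle one; axes as the tray. Holds a head at the start.
- bay_middle (a point): Centre of the floor of the tray's middle bay; axes as the tray. Holds a head at the start.
- bay_right (a point): Centre of the floor of the tray's right (-y) bay, 72 mm from the middle one; axes as the tray. Empty at the start.
- mist_bottle: Bystander: upright mist bottle, 45 mm in diameter, 114 mm tall, between punch and tray. Origin: centre of its underside.
- rubber_stamp: Bystander: wooden rubber stamp, 30 x 30 x 53 mm tall, between punch and tray near the table's front. Origin: centre of its underside.
- tape_roll: Bystander: paper tape roll lying flat, 48 mm in diameter, 15 mm high, between punch and tray. Origin: centre of its underside.
- glue_stick: Bystander: upright glue stick, 26 mm in diameter, 90 mm tall, close to the right side of the punch. Origin: centre of its underside.
- eraser: Bystander: small eraser, 43 (x) x 19 x 12 mm, close to the right side of the punch. Origin: centre of its underside.
- ink_bottle: Bystander: ink bottle, 44 mm in diameter, 62 mm tall, at the left of the mat. Origin: centre of its underside.

How it is judged:
By the outcome, as a careful person would: the job done as asked, in the order asked, and still so for the second after the job is handed in, with the robot touching nothing.
It also fails if it takes over 72 s, if anything falls off the work surface, if the arm or the gripper's body presses on something with over 40 N, if the wrist force passes 120 N, or if a joint passes its speed limit or range.

## Robot

A 6-joint arm with a two-finger parallel gripper is mounted at the origin on a cart in front of the work surface, level with it; the furniture and walls round the work are solid. World frame = base frame: x ahead of the robot, y to its left, z up, the work surface at z = 0. Lengths are in mm, angles in rad, forces in N, time in s.
With the tool pointing down it reaches from about 250 to 850 mm from the base axis. Payload 12.5 kg.
Tool frame: the origin (TCP) lies between the finger pads; the fingertips stand 22 mm ahead of it and the grasp point (between the pads) lies 3 mm ahead of it (ctrl.tcp_to_tips is the distance from the TCP to the fingertips, in mm); z points along the fingers, y is the line along which they close (so a half turn about z gives the same grasp; the last joint's range is limited). The gripper opens to 93 mm and grips with 3 to 60 N. Pads are 15 mm wide; open, the fingers measure 128 mm over their backs; the gripper's body (75 mm by 188 mm) begins 65 mm behind the grasp point.
Start: joints at [1.042, 0.351, 1.652, -0, 1.139, -0.085], TCP at [236.124, 496.719, 240.633] pointing down, gripper open.
Joint ranges: [-2.75, 2.75], [-0.79, 2.1], [0.01, 2.65], [-1.57, 4.71], [0.07, 3.14], [-2.87, 2.87]. Speed limits (rad/s): [2.22, 2.22, 2.79, 3.14, 3.14, 3.14].

## Interface

Orientations are given as a unit quaternion [x, y, z, w].
In Python, from rig import ctrl, vision gives the robot as it stands (ctrl), with the cameras (vision).
- The arm moves only by the tool shift_gripper, called after "Call:" by a JSON object that holds its "method" and its "body". Schema: {"type":"object","properties":{"deltas":{"type":"string"},"squeeze":{"type":"number"},"only":{"type":"string"},"quiet":{"type":"boolean"},"lines":{"type":"string"}},"required":["deltas"],"additionalProperties":false}. deltas is a string of 1 to 10 rows, parted by semicolons, with the numbers parted by commas; each row has 5 numbers: dx, dy, dz in mm, then a turn about the tool's z in rad, then the opening from 0.0 (shut) to 1.0 (fully open); each row is the pose to reach, as a shift and turn from the pose commanded when the call began, along the tool's axes at that moment; what a row does not reach only later rows make up. A row lasts 1/8 s, in which the tool goes at most 62.5 mm and 0.188 rad, less where a joint would pass 70% of its speed; a pose out of reach is approached as far as the arm can. The fingers move at their own pace and stop on an object; squeeze is the grip in N (left out, the last holds). Time passes only in rows, so rows that do not move let the fingers close. The tool returns the time, the measured TCP pose, the force, the opening and the grip force at its end. only (a regular expression) keeps the lines of the reply that match it, lines (a string "A,B") keeps lines A to B, and quiet returns only ok. Input that does not fit is refused with a message, and nothing moves.
- ctrl.get_obs(): the state, without advancing time (a new reading comes with each control period).
- vision.camera(name): name is "scene" or "side" or "wrist"; returns the picture (420x560x3 uint8, blue, green, red); there is no depth.
- vision.camera_model(name): a dict with "mtx" (3x3 intrinsics, pixels), "k1" (the pictures are not rectified: a ray, as slopes to the right and down, at radius r is drawn at 1 + k1 r^2 times it, then the intrinsics apply), "R" (3x3) and "t" (3): a world point X has camera coordinates R X + t; the wrist camera has in their place "hand_eye" (4x4, takes a point from camera to tool coordinates, whose origin is the TCP and whose axes are the flange's). Camera axes: x right, y down, z forward; pixel columns grow to the right and rows downward; lengths in mm; the calibration is good to about 2 mm. A picture is of the moment at which its call begins: read the wrist's pose just before it. camera_model takes no time and is no camera call.
- ctrl.hand_in(): hands the job in; it is judged then, once.
The state is a dict: "clock": time; "q": joint angles; "qvel": joint speeds; "tau": joint torques, N m; "ee_pos": TCP position; "ee_rot": TCP orientation; "contact_force": force on the tool from outside, world axes, zero at the start; "ft_torque": the same for the moment, N m; "opening": opening from 0.0 (shut) to 1.0 (fully open); "finger_force": force on a finger pad.
Only numpy, scipy, OpenCV 4.12 (cv2) and the standard library are available. Lean on these libraries where they do the work, as an engineer would, in place of code of your own. Each camera call takes 0.05 s, during which the arm holds its last target. There are 200 camera calls.

## Working session

There is one attempt and no reset: what is moved stays moved. The work goes in short steps, Python scripts to look and compute and a tool call to move; the robot and the scene stay as the last step left them, time stands still between calls to the robot, and variables do not carry over. Pictures are saved under pics/ and viewed, at most 10 in all, crops included, and the job is handed in when it is done.

```bash
ls; mkdir -p pics; cat > h.py <<'E'
import numpy as np,cv2
from scipy.spatial.transform import Rotation as Ro
from rig import ctrl, vision
def pose():
    o=ctrl.get_obs(); T=np.eye(4);T[:3,:3]=Ro.from_quat(o["ee_rot"]).as_matrix();T[:3,3]=o["ee_pos"];return T
def ext(name,T=None):
    m=vision.camera_model(name)
    if "R" in m: return np.array(m["mtx"]),m["k1"],np.array(m["R"]),np.array(m["t"]).ravel()
    W=T@np.array(m["hand_eye"]);I=np.linalg.inv(W);return np.array(m["mtx"]),m["k1"],I[:3,:3],I[:3,3]
def ray(e,uv):
    K,k,R,t=e;p=cv2.undistortPoints(np.array([[uv]],float),K,np.array([k,0,0,0.]))[0,0]
    return -R.T@t,R.T@np.array([p[0],p[1],1])
def atz(e,uv,z):
    o,d=ray(e,uv);return o+d*(z-o[2])/d[2]
def proj(e,X):
    K,k,R,t=e;return cv2.projectPoints(np.array(X,float).reshape(-1,1,3),cv2.Rodrigues(R)[0],t,K,np.array([k,0,0,0.]))[0][:,0]
def tri(es,uvs):
    A=np.zeros((3,3));b=np.zeros(3);L=[]
    for e,uv in zip(es,uvs):
        o,d=ray(e,uv);d/=np.linalg.norm(d);P=np.eye(3)-np.outer(d,d);A+=P;b+=P@o;L.append((o,P))
    X=np.linalg.solve(A,b);return X,[np.linalg.norm(P@(X-o)) for o,P in L]
E
python3 - <<'E'
from h import *
print(pose().round(3).tolist(),ctrl.tcp_to_tips)
for n in("scene","side","wrist"):
    cv2.imwrite(f"pics/{n}0.png",vision.camera(n)); m=vision.camera_model(n)
    print(n,{k:np.round(v,3).tolist() for k,v in m.items()})
a=cv2.imread("pics/scene0.png");b=cv2.imread("pics/side0.png")
E
```

```text
pics
rig.py
[[-0.903, 0.429, -0.001, 235.957], [0.429, 0.903, -0.001, 496.456], [0.0, -0.001, -1.0, 240.115], [0.0, 0.0, 0.0, 1.0]] 22.0
scene {'mtx': [[419.011, 0.0, 277.766], [0.0, 419.011, 207.907], [0.0, 0.0, 1.0]], 'k1': 0.006, 'R': [[0.666, -0.746, -0.0], [-0.344, -0.307, -0.887], [0.662, 0.591, -0.461]], 't': [-274.457, 245.965, 862.98]}
side {'mtx': [[476.374, 0.0, 285.19], [0.0, 476.374, 206.099], [0.0, 0.0, 1.0]], 'k1': -0.13, 'R': [[0.888, -0.459, 0.018], [-0.249, -0.513, -0.821], [0.387, 0.725, -0.57]], 't': [-409.969, 246.672, 939.247]}
wrist {'mtx': [[310.995, 0.0, 278.35], [0.0, 310.995, 207.627], [0.0, 0.0, 1.0]], 'k1': 0.017, 'hand_eye': [[-0.001, -0.961, -0.277, 77.95], [1.0, -0.001, -0.0, 0.786], [-0.0, -0.277, 0.961, -143.745], [0.0, 0.0, 0.0, 1.0]]}
```

View pics/scene0.png

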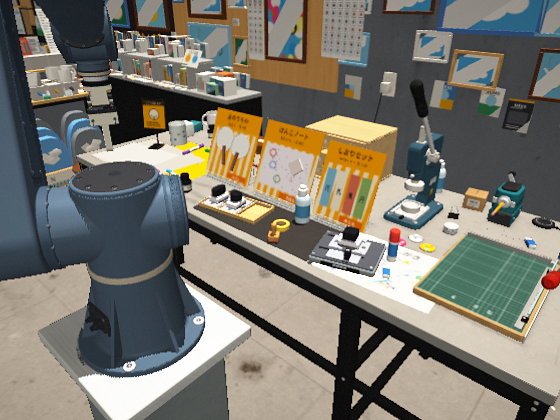

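View pics/side0.png

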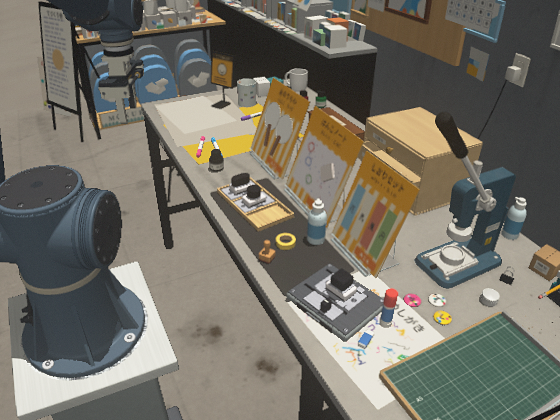

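Both views show the tray on the left (scene ~(236,207), side ~(256,202)). The punch is on the right (scene ~(350,250), cap (351,233); side ~(335,300), cap (343,277)), and the mist bottle is between them. I'll get a rough triangulation, then move the wrist camera over them.

```bash
python3 - <<'E'
from h import *
a,b=ext("scene"),ext("side")
for n,u,v in [("punchcap",(351,232),(342,277)),("tray cap near?",(237,194),(251,193)),("bottle top",(303,188),(319,202)),("stamp",(273,234),(266,243)),("grip",(329,256),(328,305)),("glue",(395,232),(391,293))]:
    print(n,*[np.round(q,1) for q in tri([a,b],[u,v])])
for n,u in [("tray L",(197,208)),("tray near",(250,226)),("tray R",(273,209)),("tray far",(222,190)),]: print(n,atz(a,u,10).round())
E
```

Call:
{"method": "shift_gripper", "body": {"deltas": "-45,-20,0,-0.06,1;-95,-40,0,-0.12,1;-145,-60,0,-0.2,1;-195,-80,0,-0.28,1;-245,-100,0,-0.36,1;-290,-120,0,-0.42,1;-323,-135,0,-0.443,1;-323,-135,0,-0.443,1;-323,-135,0,-0.443,1"}}

```text
clock: 1.27
ee_pos: [469.4, 236.4, 240.4]
ee_rot: [0.001, 1.0, -0.0, -0.0]
contact_force: [0.6, 0.9, 0.1]
opening: 1.002
finger_force: 0.0
```

```bash
python3 - <<'E'
from h import *
T=pose();im=vision.camera("wrist");cv2.imwrite("pics/w1.png",im);np.save("T1.npy",T);print(T.round(3).tolist())
E
```

```text
[[-1.0, 0.001, -0.001, 469.405], [0.001, 1.0, -0.0, 236.44], [0.001, -0.0, -1.0, 240.44], [0.0, 0.0, 0.0, 1.0]]
```

View pics/w1.png

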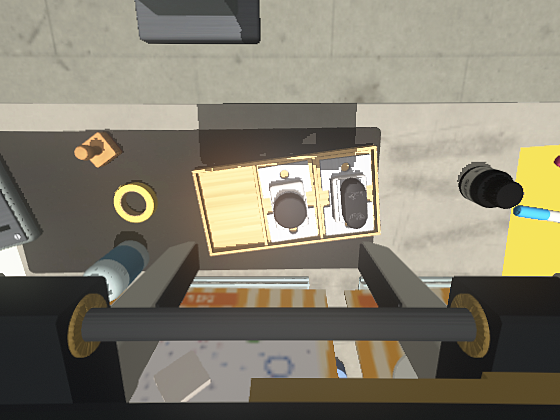

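The wrist view shows the round cap in the middle bay (290,210), the slot cap in the left bay (352,203), and the right bay empty (232,212). The tray corners are (193,171), (378,147), (380,231), (211,255).

```bash
cat > snap.py <<'E'
import sys
from h import *
n=sys.argv[1];T=pose();cv2.imwrite(f"pics/{n}.png",vision.camera("wrist"));np.save(f"T{n}.npy",T);print(n,T[:3,3].round(1))
E
```

Call:
{"method": "shift_gripper", "body": {"deltas": "0,-40,0,0,1;0,-80,0,0,1;0,-100,0,0,1;0,-100,0,0,1;0,-100,0,0,1"}}

```text
clock: 1.95
ee_pos: [469.6, 137.2, 240.7]
ee_rot: [-0.0, 1.0, 0.0, 0.0]
contact_force: [-0.9, -0.0, 0.8]
opening: 1.002
finger_force: 0.0
```

```bash
python3 snap.py w2
```

```text
w2 [469.6 137.2 240.7]
```

Call:
{"method": "shift_gripper", "body": {"deltas": "0,-50,0,0,1;0,-110,0,0,1;0,-170,0,0,1;0,-220,0,0,1;0,-240,0,0,1;0,-240,0,0,1;0,-240,0,0,1"}}

```text
clock: 2.88
ee_pos: [469.7, -102.7, 240.5]
ee_rot: [-0.0, 1.0, 0.0, -0.0]
contact_force: [0.1, -0.3, 0.4]
opening: 1.0
finger_force: 0.0
```

```bash
python3 snap.py w3
```

```text
w3 [ 469.7 -102.7  240.5]
```

Call:
{"method": "shift_gripper", "body": {"deltas": "0,-50,0,0,1;0,-100,0,0,1;0,-120,0,0,1;0,-120,0,0,1;0,-120,0,0,1"}}

```text
clock: 3.55
ee_pos: [469.6, -222.5, 240.6]
ee_rot: [-0.0, 1.0, 0.0, -0.0]
contact_force: [0.5, -0.8, -0.4]
opening: 0.995
finger_force: 0.0
```

```bash
python3 snap.py w4
python3 - <<'E'
from h import *
a=cv2.imread("pics/w3.png");b=cv2.imread("pics/w4.png")
cv2.imwrite("pics/c34.png",np.vstack([cv2.resize(a[100:275,50:300],None,fx=3,fy=3,interpolation=2)[:,:], ]))
cv2.imwrite("pics/c4.png",cv2.resize(b[100:275,170:420],None,fx=3,fy=3,interpolation=2))
c=cv2.imread("pics/w2.png");cv2.imwrite("pics/c2.png",cv2.resize(c[120:260,250:500],None,fx=3,fy=3,interpolation=2))
E
```

```text
w4 [ 469.6 -222.5  240.6]
```

View pics/c34.png

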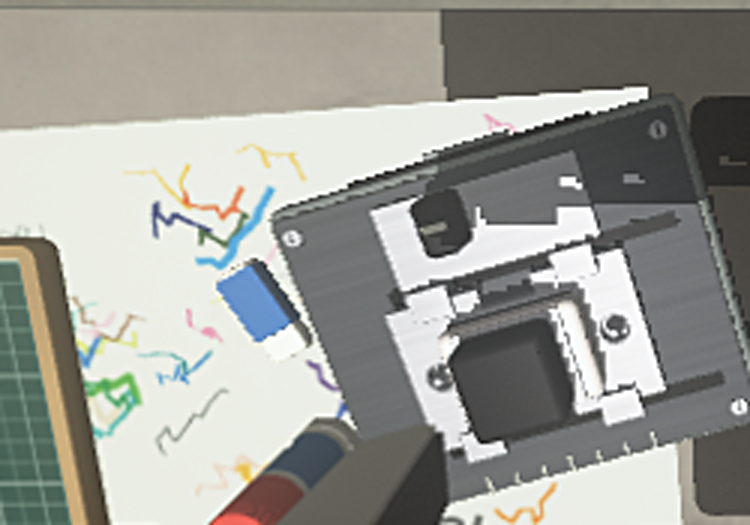

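View pics/c4.png

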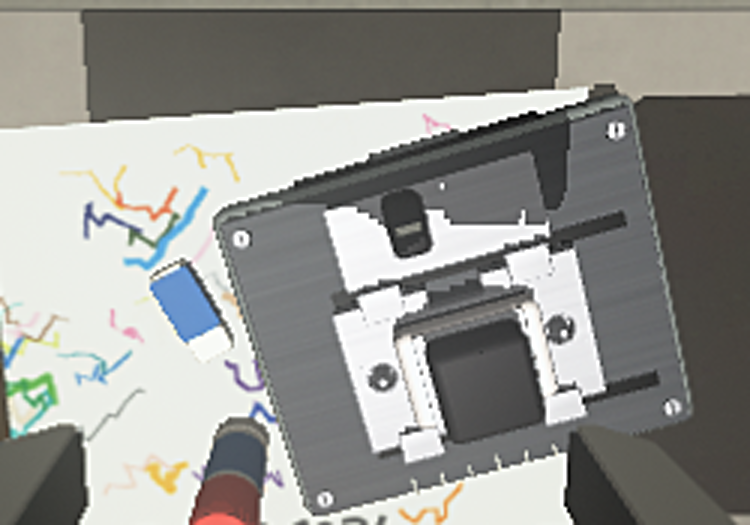

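View pics/c2.png

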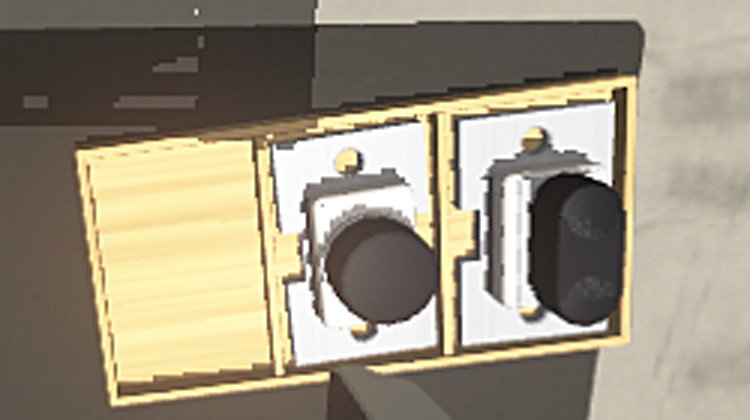

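c34 and c4 show the punch yawed about +17°. In c4 the screws are at (241,239), (616,130), (673,408), (325,500), the pegs at (561,330), (383,378), and the square cap top's centre at about (487,381). The grip is at the right, so the slide is locked. c2 shows the tray corners at (77,150), (635,76), (630,342), (113,403) and the round cap centred at (382,271).

```bash
python3 - <<'E'
from h import *
e={n:ext("wrist",np.load(f"T{n}.npy")) for n in("w2","w3","w4")}; e["w1"]=ext("wrist",np.load("T1.npy"))
f3=lambda p:(p[0]/3-.33+50,p[1]/3-.33+100)
f4=lambda p:(p[0]/3-.33+170,p[1]/3-.33+100)
f2=lambda p:(p[0]/3-.33+250,p[1]/3-.33+120)
R={}
for n,u,v in [("scrFR",(292,238),(241,239)),("scrFL",(658,130),(616,130)),("scrBL",(739,407),(673,408)),("pegL",(615,327),(561,330)),("pegR",(440,378),(383,378)),("baseFL",(678,96),(628,97)),("capFL",(548,320),(527,320)),("capBL",(575,405),(546,418)),("capFR",(458,345),(430,348)),("capBR",(480,443),(452,443)),("baseFR",(272,212),(217,212))]:
    X,r=tri([e["w3"],e["w4"]],[f3(u),f4(v)]);R[n]=X;print(n,X.round(1),np.round(r,1))
print("scrBR z26",atz(e["w4"],f4((325,500)),26).round(1))
def yaw(a,b): d=b-a;return np.degrees(np.arctan2(-d[0],d[1]))
print("yaw",yaw(R["scrFR"],R["scrFL"]),yaw(R["pegR"],R["pegL"]),"pegd",np.linalg.norm(R["pegL"]-R["pegR"]),"peg mid",(R["pegL"]+R["pegR"])/2,"cap",sum(R[k] for k in("capFL","capBL","capFR","capBR"))/4)
print("scr ctr",(R["scrFR"]+R["scrBL"])/2)
Q={}
for n,u,v in [("FR",(193,171),(77,150)),("FL",(378,147),(635,76)),("BL",(380,231),(630,342)),("BR",(211,255),(113,403)),("round",(290,210),(382,271)),("slot",(352,203),(579,249))]:
    X,r=tri([e["w1"],e["w2"]],[u,f2(v)]);Q[n]=X;print(n,X.round(1),np.round(r,1))
c=sum(Q[k] for k in("FR","FL","BL","BR"))/4;print("tray",c,yaw(Q["FR"],Q["FL"]),yaw(Q["BR"],Q["BL"]),np.linalg.norm(Q["FR"]-Q["FL"]),np.linalg.norm(Q["FR"]-Q["BR"]))
E
```

```text
scrFR [ 460.9 -254.4   26.4] [0.1 0.1]
scrFL [ 419.7 -112.2   26. ] [0. 0.]
scrBL [530.6 -80.1  27.9] [0.2 0.2]
pegL [ 495.2 -129.5   34. ] [0.6 0.6]
pegR [ 515.  -198.9   35.8] [0. 0.]
baseFL [ 408.  -104.7   13. ] [0.2 0.2]
capFL [ 482.3 -150.4   67.3] [0. 0.]
capBL [ 516.1 -142.    69.1] [2.3 2.3]
capFR [ 493.3 -183.9   63.2] [0.5 0.5]
capBR [ 526.8 -176.    72.7] [0. 0.]
baseFR [ 451.8 -264.3   18.6] [0.1 0.1]
scrBR z26 [ 573.  -221.9   26. ]
yaw 16.170799416520637 15.932508468111946 pegd 72.16799136761699 peg mid [ 505.10840424 -164.18703916   34.86502949] cap [ 504.63114862 -163.0722338    68.06658234]
scr ctr [ 495.75401323 -167.26666621   27.13456802]
FR [452.8 134.6  11.2] [0.5 0.5]
FL [425.1 357.4   3.7] [0.8 0.8]
BL [530.3 364.7  17.6] [1.8 1.8]
BR [562.5 149.8  12.8] [0.3 0.3]
round [493.2 250.7  43.9] [0.3 0.3]
slot [482.1 318.5  53.7] [0. 0.]
tray [492.67735307 251.63045004  11.33756404] 7.072735041970708 8.525677513467484 224.57465501208802 110.79525694902199
```

```bash
python3 - <<'E'
from h import *
e3=ext("wrist",np.load("Tw3.npy"));e4=ext("wrist",np.load("Tw4.npy"));e1=ext("wrist",np.load("T1.npy"));e2=ext("wrist",np.load("Tw2.npy"))
def W(c,yaw,P): 
    s,k=np.sin(yaw),np.cos(yaw);return [[c[0]+k*x-s*y,c[1]+s*x+k*y,z] for x,y,z in P]
c=(495.7,-167.3);y=np.radians(16.05)
G=W(c,y,[(-60,-24,54),(-60,-10,54),(-38,-10,54),(-38,-24,54)]);C=W(c,y,[(-8,-18,78),(-8,18,78),(28,18,78),(28,-18,78)])
for n,P in(("grip",G),("cap",C)):
    print(n,"c3",((proj(e3,P)-[50,100])*3+1).round().tolist(),"c4",((proj(e4,P)-[170,100])*3+1).round().tolist())
# tray fit, rim z=16
from scipy.optimize import least_squares
loc=[(-56,-110,16),(-56,110,16),(56,110,16),(56,-110,16)]
m1=np.array([(193,171),(378,147),(380,231),(211,255)]);m2=np.array([(77,150),(635,76),(630,342),(113,403)])/3-.33+[250,120]
f=lambda p:np.r_[(proj(e1,W(p,p[2],loc))-m1).ravel(),(proj(e2,W(p,p[2],loc))-m2).ravel()]
r=least_squares(f,[490,250,.14]);print(r.x,f(r.x).reshape(-1,2).round(1).tolist())
E
```

```text
grip c3 [[389.0, 208.0], [427.0, 197.0], [448.0, 256.0], [412.0, 266.0]] c4 [[367.0, 208.0], [405.0, 197.0], [420.0, 256.0], [383.0, 266.0]]
cap c3 [[439.0, 358.0], [538.0, 331.0], [571.0, 425.0], [475.0, 451.0]] c4 [[426.0, 358.0], [528.0, 331.0], [551.0, 425.0], [451.0, 451.0]]
[4.92366828e+02 2.50708984e+02 1.32491932e-01] [[-1.5, -0.9], [-0.8, -2.2], [1.3, 3.3], [-1.1, 0.8], [-0.3, -0.1], [2.0, -0.8], [0.9, 0.4], [-0.5, 1.2]]
```

Call:
{"method": "shift_gripper", "body": {"deltas": "16,25,50,-0.1,0.5;16,25,100,-0.2,0.5;16,25,140,-0.28,0.5;16,25,150,-0.28,0.5;16,25,150,-0.28,0.5"}}

```text
clock: 4.22
ee_pos: [453.9, -198.5, 91.2]
ee_rot: [-0.139, 0.99, 0.0, 0.0]
contact_force: [0.2, -0.9, 0.1]
opening: 0.525
finger_force: 0.0
```

```bash
python3 snap.py w5
python3 - <<'E'
import cv2
cv2.imwrite("pics/c5.png",cv2.resize(cv2.imread("pics/w5.png")[60:310,120:440],None,fx=2,fy=2,interpolation=2))
E
```

```text
w5 [ 453.9 -198.5   91.2]
```

View pics/c5.png

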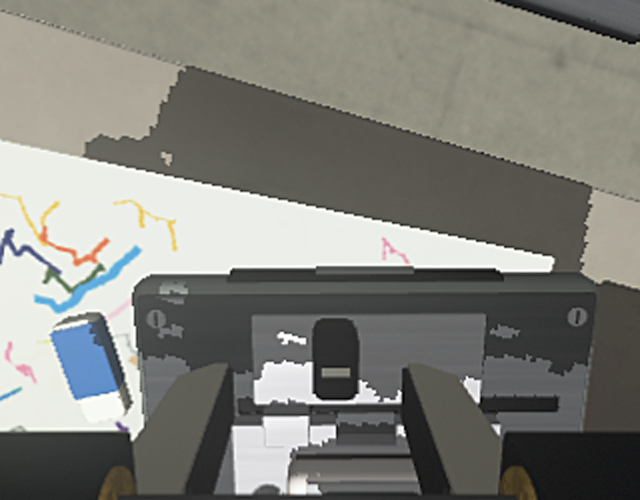

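```bash
python3 - <<'E'
from h import *
e5=ext("wrist",np.load("Tw5.npy"))
c=(495.7,-167.3);y=np.radians(16.05);s,k=np.sin(y),np.cos(y)
for j in (34,30,26,22):
  for z in (54,30):
    P=[[c[0]+k*x-s*(17-j+d),c[1]+s*x+k*(17-j+d),z] for x in(-60,-38) for d in(-7,7)]
    print(j,z,((proj(e5,P)-[120,60])*2).round().tolist())
print("screw FR,FL",((proj(e5,[[460.9,-254.4,26],[419.7,-112.2,26]])-[120,60])*2).round().tolist())
E
```

```text
34 54 [[295.0, 338.0], [341.0, 338.0], [296.0, 403.0], [340.0, 403.0]]
34 30 [[298.0, 314.0], [338.0, 314.0], [298.0, 373.0], [338.0, 373.0]]
30 54 [[308.0, 338.0], [354.0, 338.0], [309.0, 403.0], [353.0, 403.0]]
30 30 [[309.0, 314.0], [350.0, 314.0], [309.0, 373.0], [349.0, 373.0]]
26 54 [[321.0, 338.0], [366.0, 338.0], [321.0, 403.0], [365.0, 403.0]]
26 30 [[321.0, 314.0], [361.0, 314.0], [321.0, 373.0], [360.0, 373.0]]
22 54 [[334.0, 338.0], [379.0, 338.0], [334.0, 403.0], [378.0, 403.0]]
22 30 [[332.0, 314.0], [373.0, 314.0], [332.0, 373.0], [371.0, 373.0]]
screw FR,FL [[156.0, 318.0], [576.0, 316.0]]
```

The screws project exactly where I measured them. The grip at c5 x = 313–358 puts the slide at about 28.5 mm, so it isn't quite at the locked stop. I'll grip it there.

Call:
{"method": "shift_gripper", "body": {"deltas": "0,6,5,0,0.5;0,6,20,0,0.5;0,6,36,0,0.5;0,6,36,0,0.5;0,6,36,0,0;0,6,36,0,0;0,6,36,0,0;0,6,36,0,0;0,6,36,0,0;0,6,36,0,0", "squeeze": 25}}

```text
clock: 5.52
ee_pos: [451.9, -193.1, 54.8]
ee_rot: [-0.139, 0.99, -0.0, 0.0]
contact_force: [-0.5, 0.0, 2.4]
opening: 0.15
finger_force: 25.0
```

Call:
{"method": "shift_gripper", "body": {"deltas": "0,3,0,0,0;0,6,0,0,0;0,9,0,0,0;0,12,0,0,0;0,15,0,0,0;0,18,0,0,0;0,21,0,0,0;0,24,0,0,0;0,26,0,0,0;0,26,0,0,0"}}

```text
clock: 6.78
ee_pos: [444.5, -167.8, 54.7]
ee_rot: [-0.139, 0.99, 0.0, -0.0]
contact_force: [-2.6, -1.5, 6.2]
opening: 0.146
finger_force: 25.0
```

Call:
{"method": "shift_gripper", "body": {"deltas": "0,1,0,0,0;0,2,0,0,0;0,3,0,0,0;0,3,0,0,0"}}

```text
clock: 7.28
ee_pos: [444.0, -165.6, 54.7]
ee_rot: [-0.139, 0.99, -0.0, 0.0]
contact_force: [-2.6, -8.9, 2.7]
opening: 0.146
finger_force: 25.0
```

Call:
{"method": "shift_gripper", "body": {"deltas": "0,1,0,0,0;0,2,0,0,0;0,3,0,0,0;0,3,0,0,0"}}

```text
clock: 7.78
ee_pos: [444.0, -165.2, 54.8]
ee_rot: [-0.14, 0.99, -0.003, 0.001]
contact_force: [-2.8, -30.4, -6.2]
opening: 0.151
finger_force: 25.0
```

Call:
{"method": "shift_gripper", "body": {"deltas": "0,-2,0,0,0;0,-4,0,0,0;0,-4,0,0,0.4;0,-4,0,0,0.4;0,-4,0,0,0.4;0,-4,-30,0,0.8;0,-4,-70,0,0.8;0,-4,-70,0,0.8;0,-4,-70,0,0.8"}}

```text
clock: 8.9
ee_pos: [443.9, -166.0, 124.1]
ee_rot: [-0.139, 0.99, 0.0, -0.0]
contact_force: [0.1, -0.5, -0.5]
opening: 0.77
finger_force: 0.0
```

```bash
python3 - <<'E'
from h import *
T=pose();o=ctrl.get_obs();print(np.round(o["q"],2),T[:2,:2].round(4).tolist())
print("to seat",(T[:3,:3].T@(np.array([505.3,-164.3,79])-T[:3,3])).round(1))
cv2.imwrite("pics/w6.png",vision.camera("wrist"))
cv2.imwrite("pics/c6.png",cv2.resize(cv2.imread("pics/w6.png")[100:310,120:440],None,fx=2.5,fy=2.5,interpolation=2))
E
```

```text
[-0.46  0.38  1.95  0.    0.81 -2.31] [[-0.9613, -0.2756], [-0.2756, 0.9613]]
to seat [-59.5 -15.3  45.1]
```

View pics/c6.png

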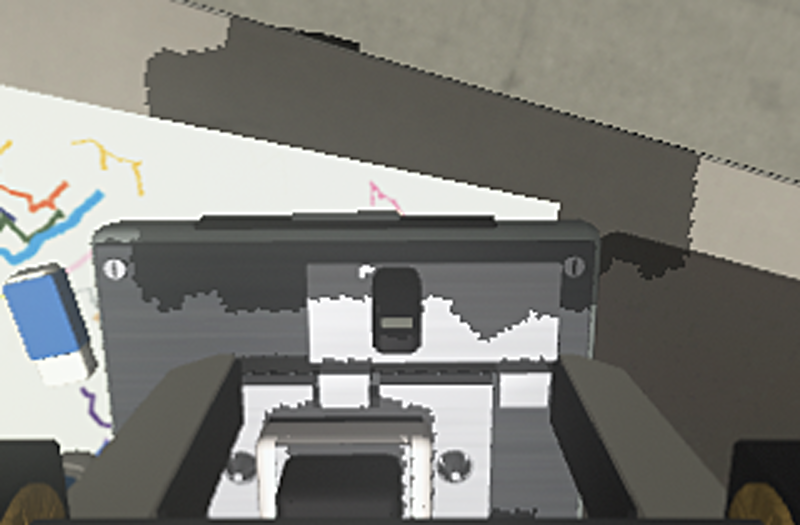

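c6 shows the grip at its left stop (397,310) and the inner tab (345,390) midway between the pegs (243,465) and (455,465), so the slide is released. Next is the square cap.

Call:
{"method": "shift_gripper", "body": {"deltas": "-40,-10,0,0,0.8;-59.5,-15.3,0,0,0.8;-59.5,-15.3,20,0,0.7;-59.5,-15.3,45,0,0.6;-59.5,-15.3,45,0,0.6;-59.5,-15.3,45,0,0;-59.5,-15.3,45,0,0;-59.5,-15.3,45,0,0;-59.5,-15.3,45,0,0;-59.5,-15.3,45,0,0", "squeeze": 30}}

```text
clock: 10.2
ee_pos: [505.9, -164.7, 80.4]
ee_rot: [-0.139, 0.99, -0.0, 0.0]
contact_force: [-0.3, 1.3, 6.2]
opening: 0.381
finger_force: 30.0
```

Call:
{"method": "shift_gripper", "body": {"deltas": "0,0,-3,0,0;0,0,-7,0,0;0,0,-12,0,0;0,0,-18,0,0;0,0,-24,0,0;0,0,-40,0,0;0,0,-65,0,0;0,0,-95,0,0;0,0,-115,0,0;0,0,-115,0,0"}}

```text
clock: 11.45
ee_pos: [506.2, -164.8, 196.6]
ee_rot: [-0.139, 0.99, -0.001, 0.001]
contact_force: [0.0, 0.3, -1.6]
opening: 0.385
finger_force: 30.0
```

```bash
python3 - <<'E'
from h import *
T=pose();c=np.array([492.4,250.7]);y=.1325;R2=np.array([[np.cos(y),-np.sin(y)],[np.sin(y),np.cos(y)]])
for d in(-72,0,72): print(d,c+R2@[0,d])
r=c+R2@[0,-72]; print((T[:3,:3].T@np.r_[r-T[:2,3],0]).round(1))
E
```

```text
-72 [501.91211006 179.33110088]
0 [492.4 250.7]
72 [482.88788994 322.06889912]
[-90.7 332.   -0.5]
```

```bash
python3 - <<'E'
import cv2
cv2.imwrite("pics/c1.png",cv2.resize(cv2.imread("pics/w1.png")[138:263,188:386],None,fx=4,fy=4,interpolation=2))
E
```

```text
(no output)
```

View pics/c1.png

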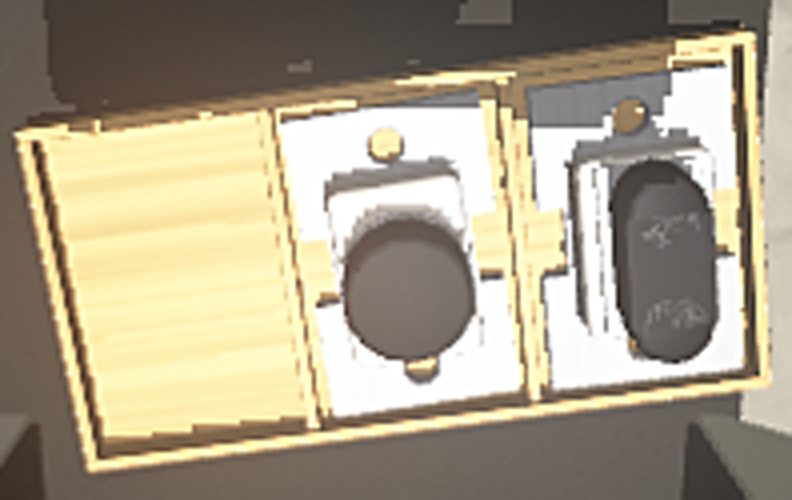

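c1 shows the tray rim corners at (15,133), (752,32), (770,384), (92,472). The round head's foot corners are (278,120), (332,418), (526,388), its front hole is (386,143), and the cap disc is centred at about (409,295).

```bash
python3 - <<'E'
from h import *
from scipy.optimize import least_squares
e1=ext("wrist",np.load("T1.npy"));e2=ext("wrist",np.load("Tw2.npy"))
g1=lambda P:np.array(P)/4-.37+[188,138]
g2=lambda P:np.array(P)/3-.33+[250,120]
def W(p,P): 
    s,k=np.sin(p[2]),np.cos(p[2]);return [[p[0]+k*x-s*y,p[1]+s*x+k*y,z] for x,y,z in P]
def fit(loc,obs,p0):
    f=lambda p:np.concatenate([(proj(e,W(p,[loc[i] for i in idx]))-m).ravel() for e,idx,m in obs])
    r=least_squares(f,p0,loss="soft_l1");print(r.x.round(3),f(r.x).reshape(-1,2).round(1).tolist());return r.x
rim=[(-56,-110,16),(-56,110,16),(56,110,16),(56,-110,16),(-52,-36,13),(52,-36,13)]
A=fit(rim,[(e1,range(6),g1([(15,133),(752,32),(770,384),(92,472),(272,112),(317,425)]))],[490,250,.13])
B=fit(rim,[(e1,range(6),g1([(15,133),(752,32),(770,384),(92,472),(272,112),(317,425)])),(e2,range(4),g2([(77,150),(635,76),(630,342),(113,403)]))],[490,250,.13])
# round head in tray-like axes: x along head y(long)
ft=[(-48,-30,12),(48,-30,12),(48,30,12),(-36,0,12),(0,0,56)]
C=fit(ft,[(e1,range(5),g1([(278,120),(332,418),(526,388),(386,143),(409,295)]))],[490,250,.13])
C=fit(ft,[(e1,range(5),g1([(278,120),(332,418),(526,388),(386,143),(409,295)])),(e2,range(5),g2([(272,145),(288,372),(440,345),(348,160),(384,272)]))],[490,250,.13])
for P in(A,B):
    for d in(-72,0):print(d,np.round(W(P,[(0,d,4)]),1))
T=pose();r=W(A,[(0,-72,4)])[0];print((T[:3,:3].T@np.r_[np.array(r)[:2]-T[:2,3],0]).round(1))
print(tri([e1,e2],[g1((409,295)),g2((384,272))]), tri([e1,e2],[g1((386,143)),g2((348,160))]))
E
```

```text
[4.93000e+02 2.50741e+02 1.35000e-01] [[0.1, -0.2], [1.3, -0.9], [1.3, 0.6], [-0.6, 0.6], [-2.0, -0.5], [-0.4, 1.2]]
[4.92899e+02 2.50551e+02 1.33000e-01] [[-0.0, -0.5], [1.3, -0.7], [1.0, 0.7], [-0.8, 0.3], [-2.1, -0.7], [-0.6, 1.1], [-0.5, 0.2], [1.7, -0.7], [0.7, 0.5], [-0.6, 1.4]]
[4.92211e+02 2.50129e+02 1.65000e-01] [[0.5, 0.2], [0.8, -0.9], [-1.4, -0.7], [-0.2, 0.1], [-0.0, 0.9]]
[4.92505e+02 2.49734e+02 1.62000e-01] [[0.3, 0.4], [0.3, -0.7], [-1.8, -0.4], [-0.5, 0.4], [-0.4, 1.1], [-0.3, -0.5], [2.4, -2.7], [-1.2, -0.8], [0.3, 0.3], [1.8, 1.7]]
-72 [[502.7 179.4   4. ]]
0 [[493.  250.7   4. ]]
-72 [[502.5 179.2   4. ]]
0 [[492.9 250.6   4. ]]
[-91.5 331.8  -0.5]
(array([493.48003832, 250.48134059,  47.2397659 ]), [np.float64(0.34219987483527164), np.float64(0.34219987483520586)]) (array([457.182532  , 244.56407707,   8.6014426 ]), [np.float64(0.05393676071039742), np.float64(0.05393676071039675)])
```

```bash
python3 - <<'E'
from h import *
e1=ext("wrist",np.load("T1.npy"));a,b=ext("scene"),ext("side")
for u in((210,280),(300,285),(345,285),(420,283)): print(u,atz(e1,u,0).round())
# poster corners scene/side: middle+left+right bottom/top corners
for n,u,v in [("L bot-left",(208,182),(252,170)),("L top-left",(217,108),(276,80)),("L top-right",(265,116),(308,90)),("M bl",(250,200),(286,196)),("M tl",(268,122),(313,97)),("M tr",(317,140),(362,133)),("R bl",(312,220),(332,232)),("R tl",(332,137),(366,149)),("R br",(372,228),(374,273))]:
    X,r=tri([a,b],[u,v]);print(n,X.round(),np.round(r[0],1))
E
```

```text
(210, 280) [606. 143.   0.]
(300, 285) [614. 267.   0.]
(345, 285) [615. 329.   0.]
(420, 283) [611. 432.   0.]
L bot-left [589. 494. -27.] 15.3
L top-left [724. 584. 216.] 4.9
L top-right [697. 320. 257.] 15.6
M bl [633. 328. -54.] 4.4
M tl [718. 327. 231.] 15.5
M tr [767. 152. 191.] 12.6
R bl [634.  60. -23.] 9.9
R tl [680.  28. 237.] 0.1
R br [ 580. -181.   60.] 5.2
```

Call:
{"method": "shift_gripper", "body": {"deltas": "-5,20,0,0.1,0;-15,55,0,0.27,0;-26,95,0,0.45,0;-37,135,0,0.63,0;-48,175,0,0.81,0;-59,215,0,0.99,0;-70,255,0,1.17,0;-80,290,0,1.35,0;-88,318,0,1.53,0;-91.5,331.8,0,1.717,0"}}

```text
clock: 12.7
ee_pos: [501.5, 181.0, 193.8]
ee_rot: [0.66, 0.751, -0.001, -0.0]
contact_force: [0.2, 0.4, -2.2]
opening: 0.384
finger_force: 30.0
```

Call:
{"method": "shift_gripper", "body": {"deltas": "0,0,0,0,0;0,0,0,0,0"}}

```text
clock: 12.95
ee_pos: [501.9, 179.1, 194.2]
ee_rot: [0.657, 0.754, -0.0, -0.0]
contact_force: [-0.6, 0.4, -1.8]
opening: 0.386
finger_force: 30.0
```

```bash
python3 - <<'E'
from h import *
T=pose();print((T[:3,:3].T@np.r_[np.array([502.6,179.3])-T[:2,3],0]).round(1),np.arctan2(T[1,1],T[0,1]),ctrl.get_obs()["q"].round(2))
E
```

```text
[ 0.1  0.7 -0. ] 0.1372051736533457 [ 0.26  0.37  1.74 -0.    1.02  0.12]
```

Call:
{"method": "shift_gripper", "body": {"deltas": "0,0.7,30,0,0;0,0.7,70,0,0;0,0.7,100,0,0;0,0.7,115,0,0;0,0.7,122,0,0;0,0.7,127,0,0;0,0.7,130,0,0;0,0.7,132,0,0;0,0.7,133,0,0;0,0.7,133,0,0"}}

```text
clock: 14.2
ee_pos: [502.8, 179.8, 61.7]
ee_rot: [0.659, 0.753, 0.0, 0.0]
contact_force: [-0.1, 0.1, -1.8]
opening: 0.383
finger_force: 30.0
```

Call:
{"method": "shift_gripper", "body": {"deltas": "0,0,1,0,0;0,0,2,0,0;0,0,2,0,0"}}

```text
clock: 14.58
ee_pos: [502.7, 179.7, 59.5]
ee_rot: [0.659, 0.753, -0.0, -0.0]
contact_force: [0.1, 0.7, -2.4]
opening: 0.387
finger_force: 30.0
```

Call:
{"method": "shift_gripper", "body": {"deltas": "0,0,0.5,0,0;0,0,1,0,0;0,0,1,0,0"}}

```text
clock: 14.95
ee_pos: [502.8, 179.8, 58.6]
ee_rot: [0.659, 0.753, -0.0, -0.0]
contact_force: [-0.6, -0.4, -1.9]
opening: 0.383
finger_force: 30.0
```

Call:
{"method": "shift_gripper", "body": {"deltas": "0,0,0.5,0,0;0,0,1,0,0;0,0,1,0,0"}}

```text
clock: 15.32
ee_pos: [502.8, 179.8, 58.3]
ee_rot: [0.659, 0.753, 0.0, 0.0]
contact_force: [-3.8, -0.8, 8.5]
opening: 0.384
finger_force: 30.0
```

Call:
{"method": "shift_gripper", "body": {"deltas": "0,0,0,0,0.6;0,0,0,0,0.6;0,0,0,0,0.6;0,0,-20,0,0.8;0,0,-60,0,0.8;0,0,-110,0,0.8;0,0,-130,0,0.8;0,0,-130,0,0.8;0,0,-130,0,0.8"}}

```text
clock: 16.45
ee_pos: [502.2, 179.6, 186.4]
ee_rot: [0.659, 0.753, -0.001, -0.0]
contact_force: [-0.0, -0.4, -0.2]
opening: 0.8
finger_force: 0.0
```

```bash
python3 snap.py w7; python3 - <<'E'
import cv2
cv2.imwrite("pics/c7.png",cv2.resize(cv2.imread("pics/w7.png")[60:260,150:410],None,fx=3,fy=3,interpolation=2))
E
```

```text
w7 [502.2 179.6 186.4]
```

View pics/c7.png

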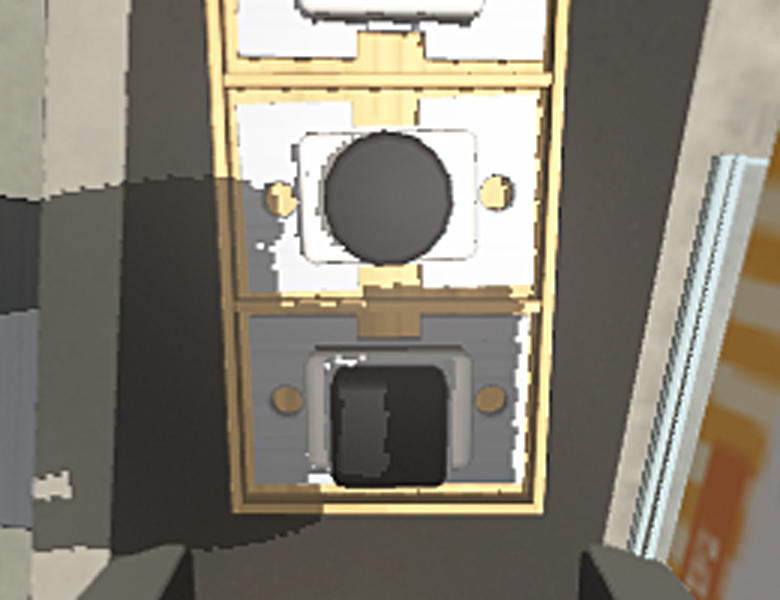

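c7 shows the square head flat in the right bay (foot clear of all the walls, holes (287,400), (490,399)). The round cap's centre is (388,198), with holes at (280,200) and (497,192), so it is slightly yawed.

```bash
python3 - <<'E'
from h import *
e=ext("wrist",np.load("Tw7.npy"));f=lambda p:(p[0]/3-.33+150,p[1]/3-.33+60)
def pair(p,q,z):
    A,B=atz(e,f(p),z),atz(e,f(q),z);print(((A+B)/2).round(1),np.linalg.norm(B-A).round(1),np.arctan2(B[1]-A[1],B[0]-A[0]).round(3));return (A+B)/2
sq=pair((287,400),(490,399),12);rd=pair((280,200),(497,192),12)
cap=atz(e,f((388,198)),56);print("cap",cap.round(1))
e1=ext("wrist",np.load("T1.npy"));print("tri cap",tri([e,e1],[f((388,198)),np.array((409,295))/4-.37+[188,138]]))
T=pose();yt=np.arctan2(T[1,1],T[0,1]);print("toolyaw",yt)
for c in (rd,cap):print((T[:3,:3].T@np.r_[c[:2]-T[:2,3],0]).round(1))
E
```

```text
[502.2 182.2  12. ] 71.1 0.137
[493.  250.3  12. ] 71.5 0.168
cap [492.9 250.8  56. ]
tri cap (array([493.03016338, 249.87203751,  45.83179866]), [np.float64(0.6644592260675644), np.float64(0.6644592260675791)])
toolyaw 0.13299975626656227
[71.3  0.3 -0. ]
[71.8  0.2 -0. ]
```

Call:
{"method": "shift_gripper", "body": {"deltas": "40,0.3,0,-0.034,0.7;69.3,0.6,10,-0.034,0.7;69.3,0.6,60,-0.034,0.7;69.3,0.6,100,-0.034,0.6;69.3,0.6,120,-0.034,0.6;69.3,0.6,127.5,-0.034,0.6;69.3,0.6,127.5,-0.034,0.6", "squeeze": 30}}

```text
clock: 17.38
ee_pos: [494.0, 248.4, 59.7]
ee_rot: [0.646, 0.764, -0.0, -0.0]
contact_force: [0.1, 1.1, 0.4]
opening: 0.6
finger_force: 0.0
```

Call:
{"method": "shift_gripper", "body": {"deltas": "0,0,0,0,0;0,0,0,0,0;0,0,0,0,0;0,0,0,0,0;0,0,0,0,0", "squeeze": 30}}

```text
clock: 18.0
ee_pos: [494.4, 248.6, 60.8]
ee_rot: [0.646, 0.764, 0.0, 0.0]
contact_force: [-1.9, -1.2, 7.1]
opening: 0.398
finger_force: 30.0
```

Call:
{"method": "shift_gripper", "body": {"deltas": "0,0,-4,0,0;0,0,-10,0,0;0,0,-20,0,0;0,0,-45,0,0;0,0,-80,0,0;0,0,-115,0,0;0,0,-136,0,0;0,0,-136,0,0"}}

```text
clock: 19.0
ee_pos: [494.8, 248.8, 197.9]
ee_rot: [0.646, 0.764, 0.001, 0.001]
contact_force: [-0.2, 0.9, -2.2]
opening: 0.404
finger_force: 30.0
```

```bash
python3 - <<'E'
from h import *
T=pose();y=np.arctan2(T[1,1],T[0,1]);print(y,"turn",y-1.851,(T[:3,:3].T@np.r_[np.array([505.9,-164.7])-T[:2,3],0]).round(1))
E
```

```text
0.1670740612564177 turn -1.6839259387435823 [-409.6  -57.8   -0.5]
```

Call:
{"method": "shift_gripper", "body": {"deltas": "-20,-3,0,-0.1,0;-60,-8,0,-0.25,0;-105,-15,0,-0.42,0;-150,-21,0,-0.6,0;-195,-27,0,-0.78,0;-240,-34,0,-0.96,0;-285,-40,0,-1.14,0;-330,-47,0,-1.32,0;-375,-53,0,-1.5,0;-400,-56.5,0,-1.65,0"}}

```text
clock: 20.25
ee_pos: [504.3, -157.1, 195.0]
ee_rot: [-0.125, 0.992, 0.0, -0.001]
contact_force: [0.0, 0.3, -1.1]
opening: 0.403
finger_force: 30.0
```

Call:
{"method": "shift_gripper", "body": {"deltas": "0,0,0,0,0;0,0,0,0,0"}}

```text
clock: 20.5
ee_pos: [504.6, -154.5, 195.5]
ee_rot: [-0.121, 0.993, 0.0, -0.001]
contact_force: [-1.3, -0.1, -1.4]
opening: 0.401
finger_force: 30.0
```

```bash
python3 - <<'E'
from h import *
T=pose();y=np.arctan2(T[1,1],T[0,1]);print(y,"turn",y-1.851,(T[:3,:3].T@np.r_[np.array([505.9,-164.7])-T[:2,3],0]).round(1))
E
```

```text
1.8142975606284713 turn -0.03670243937152873 [  1.2 -10.2  -0. ]
```

Call:
{"method": "shift_gripper", "body": {"deltas": "1.2,-10.2,0,-0.037,0;1.2,-10.2,40,-0.037,0;1.2,-10.2,75,-0.037,0;1.2,-10.2,90,-0.037,0;1.2,-10.2,93,-0.037,0;1.2,-10.2,93,-0.037,0"}}

```text
clock: 21.25
ee_pos: [506.8, -165.4, 104.0]
ee_rot: [-0.141, 0.99, -0.0, 0.001]
contact_force: [-0.0, 0.7, -1.7]
opening: 0.402
finger_force: 30.0
```

```bash
python3 - <<'E'
from h import *
T=pose();y=np.arctan2(T[1,1],T[0,1]);print(y,"turn",y-1.851,(T[:3,:3].T@np.r_[np.array([505.9,-164.7])-T[:2,3],0]).round(1))
E
```

```text
1.8539345205789348 turn 0.0029345205789348405 [ 0.7  1.  -0. ]
```

Call:
{"method": "shift_gripper", "body": {"deltas": "0.6,0.7,2,0.002,0;0.6,0.7,4,0.002,0;0.6,0.7,6,0.002,0;0.6,0.7,8,0.002,0;0.6,0.7,10,0.002,0;0.6,0.7,11,0.002,0;0.6,0.7,11,0.002,0"}}

```text
clock: 22.12
ee_pos: [505.5, -165.0, 92.1]
ee_rot: [-0.14, 0.99, 0.0, -0.0]
contact_force: [0.9, 0.3, -1.9]
opening: 0.403
finger_force: 30.0
```

Call:
{"method": "shift_gripper", "body": {"deltas": "0,0,1,0,0;0,0,2,0,0;0,0,3,0,0;0,0,4,0,0;0,0,4,0,0"}}

```text
clock: 22.75
ee_pos: [505.5, -165.0, 88.0]
ee_rot: [-0.14, 0.99, 0.0, -0.0]
contact_force: [0.5, -0.2, -0.3]
opening: 0.403
finger_force: 30.0
```

Call:
{"method": "shift_gripper", "body": {"deltas": "0,0,1,0,0;0,0,2,0,0;0,0,3,0,0;0,0,3.5,0,0;0,0,3.5,0,0"}}

```text
clock: 23.38
ee_pos: [505.5, -165.0, 84.6]
ee_rot: [-0.14, 0.99, 0.0, -0.0]
contact_force: [-0.2, -0.6, -1.3]
opening: 0.4
finger_force: 30.0
```

Call:
{"method": "shift_gripper", "body": {"deltas": "0,0,0.5,0,0;0,0,1,0,0;0,0,1.5,0,0;0,0,1.5,0,0"}}

```text
clock: 23.88
ee_pos: [505.5, -165.0, 83.1]
ee_rot: [-0.14, 0.99, 0.0, -0.0]
contact_force: [-0.1, -0.8, -0.9]
opening: 0.401
finger_force: 30.0
```

Call:
{"method": "shift_gripper", "body": {"deltas": "0,0,0.5,0,0;0,0,1,0,0;0,0,1,0,0"}}

```text
clock: 24.25
ee_pos: [505.5, -165.0, 82.8]
ee_rot: [-0.14, 0.99, -0.0, 0.0]
contact_force: [-3.6, 1.0, 7.9]
opening: 0.401
finger_force: 30.0
```

Call:
{"method": "shift_gripper", "body": {"deltas": "0,0,0.5,0,0;0,0,1,0,0;0,0,1,0,0"}}

```text
clock: 24.62
ee_pos: [505.6, -165.0, 82.7]
ee_rot: [-0.14, 0.99, -0.0, 0.0]
contact_force: [-7.6, 2.6, 21.3]
opening: 0.399
finger_force: 30.0
```

Contact came at z = 82.8, exactly the predicted seated height. I'll release and go back to the lock grip.

Call:
{"method": "shift_gripper", "body": {"deltas": "0,0,-1,0,0;0,0,-1,0,0.55;0,0,-1,0,0.55;0,0,-1,0,0.55;0,0,-20,0,0.6;0,0,-45,0,0.5;0,0,-45,0,0.5;0,0,-45,0,0.5"}}

```text
clock: 25.62
ee_pos: [505.2, -164.8, 125.4]
ee_rot: [-0.14, 0.99, 0.0, -0.0]
contact_force: [0.1, 0.1, -0.1]
opening: 0.497
finger_force: 0.0
```

```bash
python3 - <<'E'
from h import *
T=pose();y=np.arctan2(T[1,1],T[0,1]);print(y,"turn",y-1.851,(T[:3,:3].T@(np.array([443.9,-165.4,55])-T[:3,3])).round(1))
e=ext("wrist",T);im=vision.camera("wrist");cv2.imwrite("pics/w8.png",im)
E
```

```text
1.8519591500176094 turn 0.0009591500176093781 [59.  16.4 70.5]
```

Call:
{"method": "shift_gripper", "body": {"deltas": "40,10,0,0,0.45;59,16.4,0,0,0.45;59,16.4,30,0,0.45;59,16.4,60,0,0.45;59,16.4,70,0,0.45;59,16.4,70,0,0.45;59,16.4,70,0,0;59,16.4,70,0,0;59,16.4,70,0,0;59,16.4,70,0,0", "squeeze": 25}}

```text
clock: 26.92
ee_pos: [444.4, -165.7, 56.5]
ee_rot: [-0.14, 0.99, -0.0, 0.0]
contact_force: [-0.8, 0.5, 4.4]
opening: 0.148
finger_force: 25.0
```

Call:
{"method": "shift_gripper", "body": {"deltas": "0,-3,0,0,0;0,-6,0,0,0;0,-9,0,0,0;0,-9,0,0,0"}}

```text
clock: 27.42
ee_pos: [447.0, -174.4, 56.5]
ee_rot: [-0.14, 0.99, -0.0, 0.0]
contact_force: [-0.1, -0.2, 5.7]
opening: 0.146
finger_force: 25.0
```

Call:
{"method": "shift_gripper", "body": {"deltas": "0,-3,0,0,0;0,-6,0,0,0;0,-9,0,0,0;0,-12,0,0,0;0,-15,0,0,0;0,-18,0,0,0;0,-21,0,0,0;0,-23,0,0,0;0,-23,0,0,0"}}

```text
clock: 28.55
ee_pos: [453.4, -196.5, 56.5]
ee_rot: [-0.14, 0.99, -0.0, 0.0]
contact_force: [-1.1, 1.8, 5.1]
opening: 0.148
finger_force: 25.0
```

Call:
{"method": "shift_gripper", "body": {"deltas": "0,-1,0,0,0;0,-2,0,0,0;0,-3,0,0,0;0,-3,0,0,0"}}

```text
clock: 29.05
ee_pos: [453.9, -198.4, 56.5]
ee_rot: [-0.14, 0.99, 0.001, -0.0]
contact_force: [-0.7, 8.3, 8.7]
opening: 0.145
finger_force: 25.0
```

Call:
{"method": "shift_gripper", "body": {"deltas": "0,-1,0,0,0;0,-2,0,0,0;0,-3.5,0,0,0;0,-3.5,0,0,0"}}

```text
clock: 29.55
ee_pos: [453.9, -198.9, 56.3]
ee_rot: [-0.14, 0.99, 0.003, -0.001]
contact_force: [-0.3, 31.1, 18.9]
opening: 0.154
finger_force: 25.0
```

Call:
{"method": "shift_gripper", "body": {"deltas": "0,2,0,0,0;0,4,0,0,0;0,4,0,0,0.45;0,4,0,0,0.45;0,4,0,0,0.45;0,4,-20,0,0.6;0,4,-60,0,0.6;0,4,-120,0,0.6;0,4,-150,0,0.6;0,4,-150,0,0.6"}}

```text
clock: 30.8
ee_pos: [454.6, -199.3, 208.0]
ee_rot: [-0.14, 0.99, -0.001, 0.002]
contact_force: [0.7, 0.1, -1.1]
opening: 0.6
finger_force: 0.0
```

```bash
python3 - <<'E'
from h import *
T=pose();e=ext("wrist",T);im=vision.camera("wrist");cv2.imwrite("pics/w9.png",im)
c=(495.7,-167.3);y=np.radians(16.05);s,k=np.sin(y),np.cos(y)
W=lambda x,yy,z:[c[0]+k*x-s*yy,c[1]+s*x+k*yy,z]
g=cv2.cvtColor(im,cv2.COLOR_BGR2GRAY)
for j in(34,31,28):print(j,proj(e,[W(-55,17-j-7,50),W(-55,17-j+7,50)]).round(1).tolist())
u,v=proj(e,[W(-53,-17,45)])[0].round().astype(int);print(u,v);print(g[v,u-25:u+26].tolist())
# tape of head: cap disc centre
C=proj(e,[W(10,0,78)])[0].round().astype(int);print("cap pred",C)
m=((g<75)[C[1]-45:C[1]+45,C[0]-45:C[0]+45]).astype(np.uint8);n,l,st,ce=cv2.connectedComponentsWithStats(m)
print(st[l[45,45]],ce[l[45,45]]+C-45)
E
```

```text
34 [[273.1, 191.1], [287.2, 191.1]]
31 [[276.1, 191.1], [290.2, 191.1]]
28 [[279.1, 191.1], [293.2, 191.1]]
280 192
[251, 249, 249, 248, 248, 248, 248, 248, 248, 248, 248, 248, 247, 247, 248, 248, 253, 255, 88, 64, 79, 91, 90, 91, 91, 90, 92, 93, 93, 92, 79, 62, 69, 140, 154, 251, 244, 244, 244, 243, 243, 243, 243, 243, 243, 243, 243, 243, 247, 251, 80]
cap pred [298 263]
[   0    0   90   90 6582] [293.63248253 261.91051352]
```

The grip spans columns 273–287, which is exactly the prediction for 34 mm of travel (fully locked).

```bash
python3 -c "
from rig import ctrl, vision;print(ctrl.hand_in())"
```

```text
the job is handed in; nothing more can be done
None
```

The job is handed in at about 31 s: the square-cap head lies flat in the right bay, the round-cap head is seated on the pegs, and the lock slide is fully home. The slot-cap head and bystanders weren't re-checked at the end, though I felt no unexpected contact.

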